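Tip a test-kit carton onto the scan mat

ROBOT

A 6-joint arm with a two-finger parallel gripper is mounted at the origin on the work surface. World frame = base frame: x ahead of the robot, y to its left, z up, the work surface at z = 0. Lengths are in m, angles in rad, forces in N, time in s.
With the tool pointing down it reaches from about 0.3 to 0.875 m from the base axis. Payload 6.4 kg.
Tool frame: the origin (TCP) lies at the very end of the fingers, on their centre line; the grasp point (between the pads) lies 19 mm behind it; z points along the fingers, y is the direction in which the jaws open and shut (so a half turn about z gives the same grasp; the last joint's range is limited). The gripper opens to 85 mm and grips with 20 to 120 N. Pads are 22 mm wide; open, the fingers measure 114 mm over their backs; the gripper's body (76 mm by 85 mm) begins 54 mm behind the grasp point. The pads swing forward as they close: fully open they stand 13 mm farther back than shut.
Start: joints at [-0.206, 0.181, 1.607, -0, 1.354, -0.206], TCP at [0.575, 0, 0.231] pointing down, gripper open.
Joint ranges: [-2.99, 2.99], [-0.89, 2.07], [0.3, 2.58], [-1.14, 4.28], [0, 2.63], [-3.12, 3.12]. Speed limits (rad/s): [2.57, 2.57, 3.01, 3.14, 3.14, 3.14].

INTERFACE

Orientations are given as a unit quaternion [w, x, y, z].
In Python, from bench import ctrl gives the robot as it stands.
- The arm moves only by the shell command python3 -m jog 'ROWS' [OPENING]. ROWS is JSON, a list of rows, each an object with "delta_pos": the shift along the tool's x, y, z in mm, a list of three; "spin": the turn about the tool's z in degrees. A call has 1 to 20 rows; each row is the pose to reach, as a shift and turn from the pose commanded when the call began, along the tool's axes at that moment; what a row does not reach only later rows make up. A row lasts 1/8 s, in which the tool goes at most 62.5 mm and 10.7 degrees, less where a joint would pass 70% of its speed; a pose out of reach is approached as far as the arm can. A call with a gripper value outside its range is refused whole. OPENING is the closure, from 0 (fully open) to 1 (shut), set as the call begins (- or left out, the last holds). The fingers move at their own pace and stop on an object; the grip force is fixed at half the most. Time passes only in rows, so rows that repeat a pose let the fingers close. It gives the time, the measured TCP pose, the force and the opening at its end, in the units of the state.
- ctrl.get_obs(): the state, without advancing time (a new reading comes with each control period).
- ctrl.camera(name): name is "scene" or "side" or "wrist"; returns (picture, depth): 384x512x3 uint8, blue, green, red; 384x512 float32, m along the optical axis (not along the pixel's ray), 0 where there is no reading.
- ctrl.get_calibration(name): a dict with "vfov" (degrees; the focal length in pixels is half the picture's height over the tangent of half this angle, whatever the lens; pixels are square), "cx", "cy" (the principal point, pixels), "extrinsics" (4x4, takes a point from world to camera coordinates). Camera axes: x right, y down, z forward; pixel columns grow to the right and rows downward; lengths in m; the calibration is good to about 2 mm. A picture is of the moment at which its call begins: read the wrist's pose just before it. get_calibration takes no time and is no camera call; for the wrist camera it gives the pose at the moment of the call.
- ctrl.hand_in(): hands the job in, once; it reports no verdict.
The state is a dict: "time_s": time; "q": joint angles; "dq": joint speeds; "joint_efforts": joint torques, N m; "eef_pos": TCP position; "eef_rot": TCP orientation; "wrist_force": force on the tool from outside, world axes, zero at the start; "torque": the same for the moment, N m; "opening": opening from 0.0 (shut) to 1.0 (fully open).
Only numpy, scipy, OpenCV 4.12 (cv2) and the standard library are available. Lean on these libraries where they do the work, as an engineer would, in place of code of your own. Each camera call takes 0.05 s, during which the arm holds its last target. There are 200 camera calls.

TASK

Get the standing teal test-kit carton ready for the bar-code scanner: slide it, still standing, up to the yellow taped outline on the scan mat, then push it over from high on its labelled face so that it lands flat with the bar-code label up, wholly inside the outline. Only push it with the fingers, do not pick it up, and leave everything else where it is.

Things in the scene. Friction and masses are not known exactly. Their poses are not given: they have to be found in the camera images.
- kit_center (a point): centre of the test-kit carton: the only teal carton that stands, 96 mm tall, 90 mm wide, 42 mm deep. It starts upright, this point 48 mm above the table. Carton axes: z up along its height while it stands; y along its width; x through its depth, from the face with the white bar-code label (at -21 mm, towards the robot) to the face with only a plain white stripe (at +21 mm, towards the mat)
- foot_edge (a point): middle of the carton's far lower edge (the side away from the label), about which it tips; on the table while it stands, 21 mm in front of its centre along the carton's x
- label_bl (a point): corner of the carton's labelled face: bottom, +y side (same axes as kit_center)
- label_br (a point): corner of the labelled face: bottom, -y side
- label_tl (a point): corner of the labelled face: top, +y side
- label_tr (a point): corner of the labelled face: top, -y side
- zone (a point): centre of the yellow taped outline on the dark scan mat, at table height; mat and tape are fixed and flat (under 2 mm). Inside the tape: 160 mm along x by 150 mm along y; tape 15 mm wide. x points from the carton's side to the bar-code scanner, whose stand (45 mm radius) rises at x = +165 mm; its head reaches back to x = +80 mm, 130 to 235 mm above the table. The carton starts on the -x side
- tube_box: bystander, loose: white open carton 170 x 120 x 75 mm full of blue-capped sample tubes (caps to 85 mm); origin at the centre of its underside
- swab_box: bystander, loose: narrow white carton with a green band, standing, 50 x 50 x 90 mm; origin at the centre of its underside
- spray: bystander, loose: light-blue trigger spray bottle, 72 mm across, 206 mm tall; origin at the centre of its underside
- gloves: bystander, loose: glove box lying flat, 125 x 240 x 75 mm, blue and white, a pink glove showing on top (to 95 mm); origin at the centre of its underside
- sanitizer: bystander, loose: clear pump bottle, 62 mm across, 170 mm tall; origin at the centre of its underside
- done_low: bystander, loose: lower of two teal test-kit cartons already scanned, lying stacked, label up; 96 x 90 x 42 mm; origin at the centre of its underside
- done_top: bystander, loose: upper of the two scanned cartons; lies on the lower one, from 42 to 84 mm above the table; origin at the centre of its underside
- pen: bystander, loose: blue and white pen lying on the table, 140 mm long, 11 mm thick; origin at the centre of its underside
- kit: the same standing teal carton, 0.1 to 0.21 kg, origin at the centre of its underside (48 mm below kit_center), same axes. Friction on table about 0.5 to 0.7: pushed lower than about 25 mm above the table it slides standing; pushed near its top it tips about its far lower edge and falls by itself once tilted about 24 degrees
Mind the look-alikes: they are no part of the job. Leave any green or orange look-alike of the kit alone.

How it is judged:
By the outcome, as a careful person would: the job done as asked, in the order asked, and still so for the second after the job is handed in, with the robot touching nothing.
It also fails if it takes over 40 s, if anything falls off the work surface, if the arm or the gripper's body presses on something with over 40 N, if the wrist force passes 120 N, or if a joint passes its speed limit or range.

## Working session

There is one attempt and no reset: what is moved stays moved. The work goes in short steps, Python scripts to look and compute and a shell command to move; the robot and the scene stay as the last step left them, time stands still between calls to the robot, and variables do not carry over. Pictures are saved under pics/ and viewed, about 8 in all and at most 12, crops included, and the job is handed in when it is done.

```bash
mkdir -p pics; cat > h.py <<'E'
import numpy as np, cv2
from bench import ctrl
def grab(n,tag):
    c=ctrl.get_calibration(n); im,d=ctrl.camera(n); im=np.array(im)
    cv2.imwrite(f'pics/{tag}.png',im); np.savez(f'pics/{tag}.npz',im=im,d=d,E=np.array(c['extrinsics']),vf=c['vfov'],cx=c['cx'],cy=c['cy'])
def cloud(tag):
    z=np.load(f'pics/{tag}.npz'); d=z['d']; f=d.shape[0]/2/np.tan(np.radians(z['vf'])/2)
    v,u=np.mgrid[:d.shape[0],:d.shape[1]]
    P=np.stack([(u-z['cx'])*d/f,(v-z['cy'])*d/f,d],-1); E=z['E']
    W=(P-E[:3,3])@E[:3,:3]; W[d==0]=np.nan
    return z['im'],W
E
python3 - <<'E'
from h import *
for n in('scene','side'): grab(n,n+'0')
a=[cv2.imread(f'pics/{n}0.png') for n in('scene','side')]
for n in('scene','side'):
    c=ctrl.get_calibration(n);E=np.array(c['extrinsics']);print(n,c['vfov'],-E[:3,:3].T@E[:3,3])
print(ctrl.get_obs())
E
```

```text
scene 54.90533331648756 [1.10636214 0.62364188 0.87698808]
side 45.68281155801529 [ 0.19082948 -1.08203237  1.10051338]
{'time_s': 0.1, 'q': array([-2.06330053e-01,  1.81436534e-01,  1.60791239e+00, -9.22749144e-06,
        1.35379922e+00, -2.06322525e-01]), 'dq': array([ 0.00014547, -0.00179927, -0.00408433,  0.00044947, -0.00132751,
       -0.00095537]), 'joint_efforts': array([-2.02498759e-04, -4.45872438e+01, -3.52238703e+01, -4.27332343e-04,
        4.16999465e-03,  3.20961749e-05]), 'eef_pos': array([5.74503646e-01, 1.01180058e-04, 2.30489113e-01]), 'eef_rot': array([-6.48488618e-04,  7.07108524e-01,  7.07104610e-01, -4.29391804e-04]), 'wrist_force': array([-0.35726465, -0.66096622, -0.06503624]), 'torque': array([-0.02095198, -0.00253598, -0.01696678]), 'opening': 0.9986041961039713}
```

View pics/scene0.png

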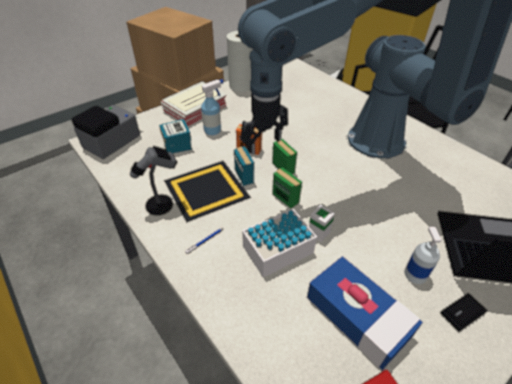

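View pics/side0.png

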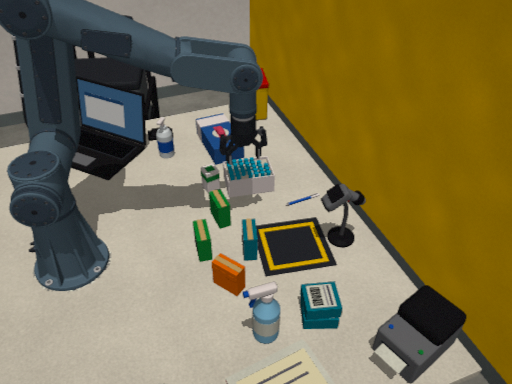

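The scene view shows the standing teal kit at about (244,165), next to the yellow outline at (207,189). Green cartons are behind it at (285,155) and (287,187), with an orange one at (248,137). In the side view the kit is at (249,238) and the outline at (294,245).

```bash
cat > m.py <<'E'
from h import *
def rep(name,Q):
    xy=Q[:,:2].astype(np.float32); r=cv2.minAreaRect(xy*1000); print(name,len(Q),'z',np.percentile(Q[:,2],[2,98]).round(3),'c',np.round(r[0],1),'sz',np.round(r[1],1),'ang',round(r[2],1))
def comps(tag,mask,W,name,zr=(-.01,.3),mn=25):
    m=mask&(W[...,2]>zr[0])&(W[...,2]<zr[1])&np.isfinite(W[...,2])&(W[...,0]>.2)&(W[...,0]<1.1)
    n,l,s,c=cv2.connectedComponentsWithStats(m.astype(np.uint8))
    for i in range(1,n):
        if s[i,4]>mn: print(tag,c[i].round(),end=' '); rep(name,W[l==i])
if __name__=='__main__':
  for t in('scene0','side0'):
    im,W=cloud(t); hsv=cv2.cvtColor(im,cv2.COLOR_BGR2HSV); H,S,V=[hsv[...,i] for i in range(3)]
    comps(t,(H>20)&(H<32)&(S>150)&(V>120),W,'yellow',(-.01,.01))
    any_=(W[...,2]>.012)&(W[...,1]>-.45)&(W[...,1]<.5)&(W[...,0]>.42)
    comps(t,any_,W,'obj',(.012,.3),60)
    comps(t,(H>86)&(H<100)&(S>120),W,'teal',(.003,.12))
    # kit top
    comps(t,any_,W,'top90-100',(.09,.1),12)
E
python3 m.py
```

```text
scene0 [206. 190.] yellow 828 z [-0.002  0.005] c [ 673.4 -183. ] sz [191.6 195.6] ang 80.2
scene0 [212. 108.] obj 739 z [0.016 0.206] c [ 464. -430.] sz [39.4 86.7] ang 89.9
scene0 [279. 130.] obj 153 z [0.246 0.299] c [518.   2.] sz [25.  38.5] ang 85.2
scene0 [162. 163.] obj 1912 z [0.013 0.219] c [ 724.4 -308.7] sz [388.4 127.2] ang 46.9
scene0 [245. 156.] obj 933 z [0.016 0.297] c [ 535.6 -140.4] sz [377.3  86.2] ang 50.3
scene0 [287. 185.] obj 866 z [0.015 0.099] c [478.2 -15.7] sz [177.   76.6] ang 68.4
scene0 [285. 237.] obj 3629 z [0.017 0.091] c [605.8 167.7] sz [124.1 258.3] ang 81.0
scene0 [419. 265.] obj 656 z [0.014 0.119] c [429.6 458.6] sz [19.1 55.2] ang 0.0
scene0 [351. 299.] obj 4333 z [0.019 0.094] c [626.2 410.4] sz [128.4 180.7] ang 1.5
scene0 [177. 141.] teal 421 z [0.008 0.085] c [ 634.3 -443.1] sz [86.9 93.5] ang 75.1
scene0 [247. 152.] teal 27 z [0.094 0.098] c [ 518.8 -149.3] sz [76.   8.7] ang 72.1
scene0 [245. 171.] teal 279 z [0.009 0.098] c [ 554.3 -147. ] sz [35.  89.1] ang 4.6
scene0 [281. 231.] teal 1076 z [0.067 0.088] c [650.7 162.3] sz [101.2 144.
[... 1561 characters left out ...]
79.3
side0 [247. 168.] teal 492 z [0.065 0.089] c [647.8 160.1] sz [115.8 144. ] ang 79.6
side0 [250. 242.] teal 403 z [0.007 0.099] c [ 534.6 -155.2] sz [93.  42.4] ang 74.2
side0 [319. 311.] teal 1014 z [0.006 0.087] c [ 629.6 -451.8] sz [99.4 97.5] ang 71.5
side0 [220. 129.] top90-100 43 z [0.09  0.098] c [625.5 418.8] sz [26.3 49.9] ang 5.1
side0 [209. 169.] top90-100 62 z [0.09  0.098] c [513.3 185.4] sz [47.6 50.4] ang 19.0
side0 [219. 199.] top90-100 244 z [0.091 0.099] c [493.1  19.9] sz [43.7 97.7] ang 3.0
side0 [250. 229.] top90-100 283 z [0.091 0.1  ] c [ 536.2 -151.6] sz [95.5 41.9] ang 73.6
side0 [233. 265.] top90-100 255 z [0.091 0.099] c [ 431.7 -264.2] sz [44.2 87.7] ang 33.2
```

```bash
python3 - <<'E'
from m import *
for t in('scene0','side0'):
    im,W=cloud(t); hsv=cv2.cvtColor(im,cv2.COLOR_BGR2HSV); H,S,V=[hsv[...,i] for i in range(3)]
    comps(t,(W[...,1]>-.3)&(W[...,1]<.1)&(W[...,0]>.3),W,'top',(.088,.102),25)
    comps(t,(H>50)&(H<84)&(S>120),W,'green',(.01,.102),25)
    for z in np.arange(.23,.37,.01):
        m=(W[...,2]>=z)&(W[...,2]<z+.01)&(abs(W[...,1])<.08)&(W[...,0]>.45)&(W[...,0]<.72)
        Q=W[m]
        if len(Q)>2: print(t,round(z-.23,3),len(Q),(Q[:,0].min()*1000-574.5).round(),(Q[:,0].max()*1000-574.5).round(),(Q[:,1].min()*1000).round(),(Q[:,1].max()*1000).round())
s=cv2.imread('pics/side0.png')[110:290,140:360]
w=cv2.imread('pics/scene0.png')[70:215,170:340]
grab('wrist','w0')
cv2.imwrite('pics/c0.png',np.hstack([cv2.resize(s,(490,400),interpolation=3),cv2.resize(w,(300,400),interpolation=3)]))
E
```

```text
scene0 [239. 128.] top 33 z [0.089 0.1  ] c [ 453.5 -289.4] sz [40.5 15. ] ang 45.8
scene0 [285. 148.] top 232 z [0.089 0.099] c [ 397.2 -101. ] sz [93.6 45.7] ang 84.4
scene0 [244. 156.] top 248 z [0.09 0.1 ] c [ 535.6 -151.4] sz [94.1 42.9] ang 73.2
scene0 [287. 178.] top 317 z [0.089 0.099] c [493.1  19.3] sz [45.3 91.8] ang 4.0
scene0 [284. 160.] green 411 z [0.015 0.098] c [432.7 -44.5] sz [188.6  62.3] ang 59.3
scene0 [286. 191.] green 436 z [0.012 0.098] c [509.5  27.4] sz [34.1 88.5] ang 21.1
scene0 [322. 213.] green 39 z [0.088 0.094] c [511.8 190.4] sz [21.8 21.2] ang 13.9
scene0 [317. 225.] green 31 z [0.058 0.068] c [534.  197.9] sz [ 2.9 44.4] ang 10.9
scene0 0.01 16 -49.0 51.0 -11.0 12.0
scene0 0.02 44 -55.0 56.0 -11.0 11.0
scene0 0.03 46 -55.0 57.0 -12.0 12.0
scene0 0.04 43 -57.0 58.0 -11.0 13.0
scene0 0.05 40 -64.0 68.0 -11.0 13.0
scene0 0.06 110 -75.0 75.0 -14.0 14.0
scene0 0.07 122 -74.0 75.0 -12.0 18.0
scene0 0.08 131 -73.0 72.0 -14.0 19.0
scene0 0.09 116 -71.0 72.0 -13.0 20.0
scene0 0.1 159 -68.0 71.0 -11.0 22.0
scene0 0.11 152 -65.0 69.0 -11.0 15.0
scene0 0.12 31
[... 488 characters left out ...]
178.] green 55 z [0.052 0.072] c [502.3 171.6] sz [30.5 60.3] ang 60.1
side0 [220. 209.] green 440 z [0.013 0.099] c [491.6  14.6] sz [42.  95.7] ang 2.9
side0 [203. 242.] green 400 z [0.013 0.099] c [ 394.4 -105.3] sz [91.9 39.8] ang 83.9
side0 0.01 9 -50.0 50.0 -15.0 7.0
side0 0.02 25 -56.0 56.0 -13.0 6.0
side0 0.03 31 -57.0 56.0 -14.0 6.0
side0 0.04 29 -56.0 56.0 -15.0 4.0
side0 0.05 27 -61.0 66.0 -16.0 7.0
side0 0.06 88 -74.0 75.0 -17.0 12.0
side0 0.07 109 -72.0 74.0 -22.0 15.0
side0 0.08 99 -73.0 73.0 -20.0 19.0
side0 0.09 93 -71.0 69.0 -22.0 13.0
side0 0.1 143 -70.0 70.0 -23.0 4.0
side0 0.11 133 -68.0 69.0 -16.0 11.0
side0 0.12 23 -63.0 60.0 -34.0 4.0
side0 0.13 67 -37.0 28.0 -38.0 4.0
```

View pics/c0.png

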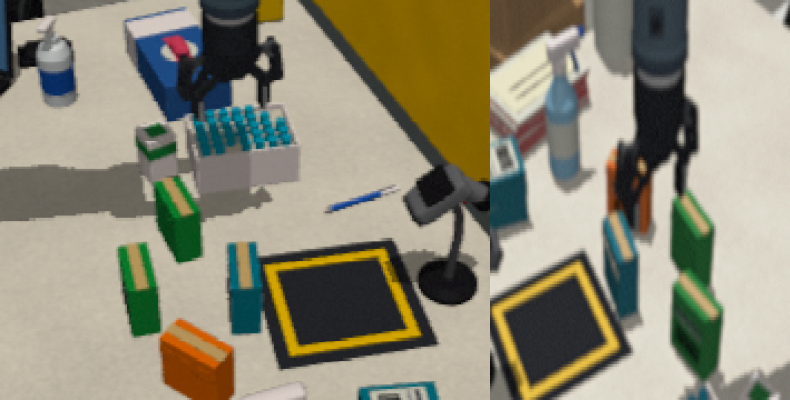

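The crop shows the gripper open above the tubes, with its knuckles bulging well past the fingertips. I'll therefore push with tool x along the push direction and the jaws partly shut. First I move behind the kit, above the carton tops, and check the gripper's profile there.

```bash
python3 -m jog '[{"delta_pos":[-40,-25,0],"spin":-10},{"delta_pos":[-80,-50,0],"spin":-20},{"delta_pos":[-110,-70,0],"spin":-30},{"delta_pos":[-142,-92,0],"spin":-40},{"delta_pos":[-142,-92,20],"spin":-50},{"delta_pos":[-142,-92,40],"spin":-60},{"delta_pos":[-142,-92,60],"spin":-70},{"delta_pos":[-142,-92,80],"spin":-80},{"delta_pos":[-142,-92,90],"spin":-80},{"delta_pos":[-142,-92,90],"spin":-80},{"delta_pos":[-142,-92,90],"spin":-80}]' 0.7
cat > p.py <<'E'
from h import *
from scipy.spatial.transform import Rotation as R
def tool():
    o=ctrl.get_obs(); q=np.array(o['eef_rot']); return np.array(o['eef_pos']),R.from_quat(q[[1,2,3,0]]).as_matrix(),o
Z0=np.array([.6735,-.182,0]); a=np.radians(-10); ZX=np.array([np.cos(a),np.sin(a),0]); ZY=np.array([-np.sin(a),np.cos(a),0])
def zf(p): d=np.asarray(p)-Z0; return np.array([d@ZX,d@ZY,d[2]])*1000
E
python3 - <<'E'
from p import *
p,Rm,o=tool(); print(p,Rm.round(3),zf(p),o['opening'],o['q'])
for n in('scene','side'):
    t=n+'1'; grab(n,t); im,W=cloud(t); L=((W-p)@Rm)*1000
    for z in range(-130,10,10):
        m=(L[...,2]>=z)&(L[...,2]<z+10)&(abs(L[...,0])<60)&(abs(L[...,1])<90)&(W[...,2]>.105)
        Q=L[m]
        if len(Q)>3: print(n,z,len(Q),Q[:,0].min().round(),Q[:,0].max().round(),Q[:,1].min().round(),Q[:,1].max().round())
E
```

```text
time_s: 1.52
eef_pos: [0.4835, -0.1422, 0.1421]
eef_rot: [0.001, 0.088, 0.996, -0.0]
wrist_force: [0.5, -0.8, -0.2]
opening: 0.3
[ 0.48351233 -0.14224946  0.14206428] [[-0.984  0.175  0.001]
 [ 0.175  0.984 -0.001]
 [-0.001 -0.    -1.   ]] [-194.00393793    6.15562768  142.06428077] 0.29990964957613886 [-5.22029965e-01  1.24320702e-01  1.86507860e+00 -1.41529357e-05
  1.15098760e+00 -1.91649430e+00]
scene -130 21 -35.0 8.0 7.0 38.0
scene -120 33 -12.0 7.0 4.0 42.0
scene -110 68 -21.0 12.0 -18.0 66.0
scene -100 69 -20.0 11.0 -63.0 67.0
scene -90 60 -20.0 12.0 -62.0 63.0
scene -80 57 -18.0 13.0 -57.0 58.0
scene -70 48 -17.0 12.0 -56.0 54.0
scene -60 42 -14.0 12.0 -47.0 48.0
scene -50 22 -14.0 10.0 -48.0 44.0
scene -40 30 -13.0 5.0 -22.0 30.0
scene -30 33 -11.0 6.0 -20.0 27.0
scene -20 27 -12.0 8.0 -20.0 27.0
scene -10 17 -11.0 4.0 -21.0 23.0
side -130 27 -29.0 20.0 -43.0 -22.0
side -120 26 -10.0 10.0 -45.0 -20.0
side -110 56 -19.0 19.0 -66.0 -10.0
side -100 66 -18.0 19.0 -67.0 8.0
side -90 28 -18.0 16.0 -65.0 -10.0
side -80 35 -17.0 16.0 -58.0 -12.0
side -70 16 -17.0 16.0 -53.0 14.0
side -60 20 -12.0 13.0 -48.0 -22.0
side -50 6 -13.0 11.0 -44.0 -24.0
side -40 4 -6.0 3.0 -31.0 -28.0
side -30 16 -10.0 10.0 -31.0 13.0
side -20 18 -10.0 10.0 -28.0 14.0
side -10 9 -10.0 9.0 -26.0 14.0
```

```bash
python3 - <<'E'
from p import *
p,Rm,o=tool()
for n in('scene','side'):
    im,W=cloud(n+'1'); L=((W-p)@Rm)*1000
    m=(abs(L[...,0])<60)&(abs(L[...,1])<90)&(L[...,2]>-100)&(L[...,2]<-40)
    Q=L[m]; Q=Q[(abs(Q[:,0])>12.5)]
    Q=Q[np.argsort(Q[:,2])]; print(n); print(' '.join('(%d,%d,%d)'%tuple(q) for q in Q))
ims=[]
for n in('scene','side'):
    z=np.load(f'pics/{n}1.npz');E=z['E'];f=192/np.tan(np.radians(z['vf'])/2)
    c=E[:3,:3]@(p+[0,0,.04])+E[:3,3]; u=int(c[0]/c[2]*f+z['cx']);v=int(c[1]/c[2]*f+z['cy'])
    ims.append(cv2.resize(z['im'][max(v-50,0):v+50,u-50:u+50],(400,400),interpolation=cv2.INTER_CUBIC))
cv2.imwrite('pics/c1.png',np.hstack(ims))
E
```

```text
scene
(-17,7,-99) (-17,-5,-99) (-19,11,-98) (-17,18,-98) (-13,18,-97) (-19,-15,-97) (-17,14,-96) (-12,-8,-95) (-17,-11,-95) (-19,17,-95) (-13,62,-95) (-13,56,-94) (-12,-63,-94) (-17,-6,-94) (-13,18,-94) (-15,16,-93) (-18,-10,-93) (-12,-8,-92) (-16,18,-91) (-17,-19,-91) (-13,49,-90) (-12,18,-89) (-18,-11,-88) (-15,-10,-88) (-13,-48,-88) (-17,-20,-87) (-16,11,-86) (-18,21,-86) (-15,16,-85) (-15,-10,-84) (-17,-20,-83) (-13,18,-82) (-15,10,-82) (-16,-15,-82) (-17,13,-81) (-14,20,-80) (-19,23,-80) (-12,-56,-79) (-16,-7,-79) (-13,-12,-79) (-15,16,-78) (-16,-15,-78) (-15,-23,-77) (-16,12,-76) (-13,19,-76) (-16,-14,-75) (-16,-21,-75) (-18,21,-75) (-13,-7,-74) (12,54,-74) (-14,21,-73) (-17,13,-73) (-15,24,-72) (-12,43,-72) (-13,-12,-71) (-16,-22,-70) (-15,-17,-69) (-16,18,-69) (-16,24,-68) (-12,-49,-68) (-13,-13,-67) (-15,10,-67) (-15,-23,-66) (-16,12,-65) (-14,-18,-65) (-12,43,-64) (-14,-12,-64) (-12,25,-60) (-12,37,-53) (-13,39,-51) (-12,-21,-47) (-13,20,-46) (-12,-21,-43)
side
(-14,-20,-99) (16,-17,-98) (-14,-23,-98) (-17,-18,-98) (-13,-59,-97) (18,6,-97) (16,-19,-96) (13,-19,-96) (-13,-61,-95) (-12,-64,-94) (-17,-18,-94) (17,-20,-93) (18,-10,-93) (14,-19,-93) (13,7,-92) (15,7,-92) (-14,-19,-91) (14,-21,-90) (-14,-22,-90) (-16,-22,-89) (-13,-24,-88) (-18,-15,-87) (14,-21,-87) (-13,-26,-83) (-17,-18,-82) (14,-20,-82) (-16,-22,-81) (16,-9,-80) (-14,-19,-79) (14,-21,-79) (-13,-25,-77) (-16,-21,-77) (15,-26,-75) (15,-21,-75) (-16,-22,-74) (12,-24,-73) (-13,-22,-70) (15,-23,-69) (-16,-21,-69) (13,-26,-68) (15,14,-67) (12,-36,-49)
```

View pics/c1.png

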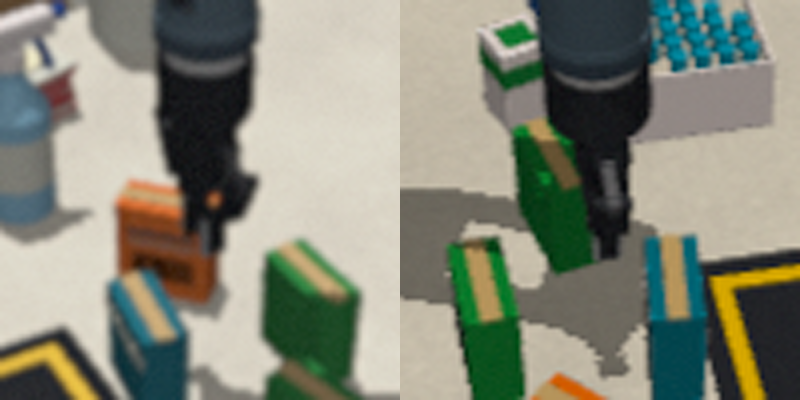

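The crops show the fingers directly behind the teal kit, with clear space all round. The gripper's inner links stick out about 5 mm beyond the pads from 62 mm above the tips. If I push low, the kit will lean roughly 4° before the pads take over, which is stable. I'll go down low and push slowly.

```bash
python3 -m jog '[{"delta_pos":[0,0,50],"spin":0},{"delta_pos":[0,0,95],"spin":0},{"delta_pos":[0,0,120],"spin":0},{"delta_pos":[0,0,127],"spin":0},{"delta_pos":[-4,0,127],"spin":0},{"delta_pos":[-8,0,127],"spin":0},{"delta_pos":[-12,0,127],"spin":0},{"delta_pos":[-15,0,127],"spin":0},{"delta_pos":[-18,0,127],"spin":0},{"delta_pos":[-21,0,127],"spin":0},{"delta_pos":[-24,0,127],"spin":0},{"delta_pos":[-27,0,127],"spin":0},{"delta_pos":[-30,0,127],"spin":0},{"delta_pos":[-33,0,127],"spin":0},{"delta_pos":[-36,0,127],"spin":0},{"delta_pos":[-38,0,127],"spin":0},{"delta_pos":[-40,0,127],"spin":0},{"delta_pos":[-40,0,127],"spin":0}]' 0.7
cat > k.py <<'E'
from p import *
import sys
p,Rm,o=tool(); print('t',o['time_s'],'tool zf',zf(p).round(1),'F',o['wrist_force'].round(1))
tag=sys.argv[1]; ims=[]
for n in('scene','side'):
    t=n+tag; grab(n,t); im,W=cloud(t); D=W-Z0; A=np.stack([D@ZX,D@ZY,W[...,2]],-1)*1000
    hsv=cv2.cvtColor(im,cv2.COLOR_BGR2HSV); H,S,V=[hsv[...,i] for i in range(3)]
    m=(abs(A[...,1])<90)&(A[...,0]>-200)&(A[...,0]<75)&(A[...,2]>5)&(A[...,2]<125)&(((H>84)&(H<102)&(S>100))|((H<30)&(S>50)&(V>90)))
    c,l,s,_=cv2.connectedComponentsWithStats(m.astype(np.uint8))[0:4]; i=1+np.argmax(s[1:,4]); Q=A[l==i]
    zt=np.percentile(Q[:,2],98); T=Q[Q[:,2]>zt-9].astype(np.float32); B=Q[Q[:,2]<25]
    print(n,len(Q),'ztop',zt.round(),'top rect',[np.round(v,1) for v in cv2.minAreaRect(T[:,:2].copy())],'low x',np.percentile(B[:,0],[2,98]).round() if len(B) else '','allx',np.percentile(Q[:,0],[1,99]).round(),'ally',np.percentile(Q[:,1],[1,99]).round())
    z=np.load(f'pics/{t}.npz');E=z['E'];f=192/np.tan(np.radians(z['vf'])/2)
    cc=E[:3,:3]@(Z0-.05*ZX)+E[:3,3]; u=int(cc[0]/cc[2]*f+z['cx']);v=int(cc[1]/cc[2]*f+z['cy'])
    ims.append(cv2.resize(im[v-60:v+50,u-55:u+55],(400,400),interpolation=cv2.INTER_CUBIC))
cv2.imwrite(f'pics/c{tag}.png',np.hstack(ims))
E
python3 k.py 2
```

```text
time_s: 3.88
eef_pos: [0.5226, -0.149, 0.0143]
eef_rot: [0.0, 0.087, 0.996, -0.0]
wrist_force: [-0.4, 0.4, -0.5]
opening: 0.299
t 3.875 tool zf [-154.4    6.3   14.3] F [-0.4  0.4 -0.5]
scene 493 ztop 101.0 top rect [array([-115.9,    7.9]), array([44.8, 90.5]), np.float64(0.1)] low x [-137. -101.] allx [-143.  -94.] ally [-36.  56.]
side 466 ztop 103.0 top rect [array([-115.3,   -8.1]), array([109.5,  47.9]), np.float64(84.1)] low x [-144. -103.] allx [-143.  -95.] ally [-49.  41.]
```

View pics/c2.png

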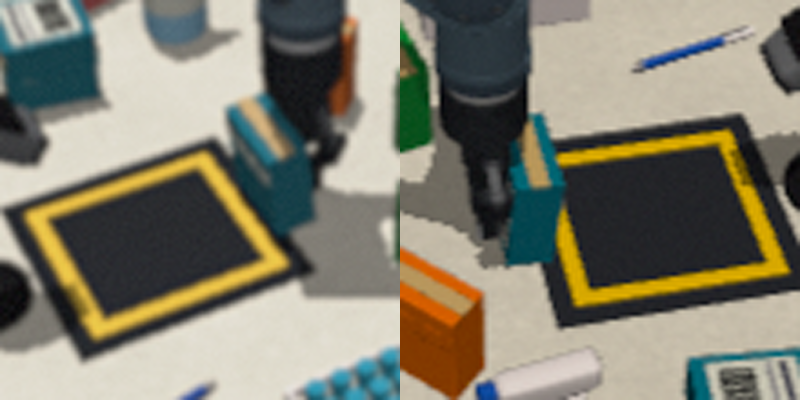

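The kit stands square to the outline, leaning about 4° against the links as predicted, with its foot at the tape (zone x of about -101). I continue pushing, then back off gently so it settles upright.

```bash
python3 -m jog '[{"delta_pos":[-2,0,0],"spin":0},{"delta_pos":[-5,0,0],"spin":0},{"delta_pos":[-8,0,0],"spin":0},{"delta_pos":[-11,0,0],"spin":0},{"delta_pos":[-14,0,0],"spin":0},{"delta_pos":[-17,0,0],"spin":0},{"delta_pos":[-20,0,0],"spin":0},{"delta_pos":[-23,0,0],"spin":0},{"delta_pos":[-26,0,0],"spin":0},{"delta_pos":[-29,0,0],"spin":0},{"delta_pos":[-32,0,0],"spin":0},{"delta_pos":[-35,0,0],"spin":0},{"delta_pos":[-38,0,0],"spin":0},{"delta_pos":[-40,0,0],"spin":0},{"delta_pos":[-41,0,0],"spin":0},{"delta_pos":[-41,0,0],"spin":0},{"delta_pos":[-39,0,0],"spin":0},{"delta_pos":[-37,0,0],"spin":0},{"delta_pos":[-35,0,0],"spin":0},{"delta_pos":[-32,0,0],"spin":0}]' 0.7
python3 -m jog '[{"delta_pos":[10,0,0],"spin":0},{"delta_pos":[25,0,0],"spin":0},{"delta_pos":[25,0,0],"spin":0}]'; python3 k.py 3
```

```text
time_s: 6.48
eef_pos: [0.5538, -0.1545, 0.0143]
eef_rot: [0.0, 0.087, 0.996, -0.0]
wrist_force: [-0.1, 0.9, 0.4]
opening: 0.301
time_s: 6.85
eef_pos: [0.528, -0.1497, 0.014]
eef_rot: [-0.001, 0.087, 0.996, 0.0]
wrist_force: [0.6, -0.3, -0.2]
opening: 0.302
t 6.85 tool zf [-148.9    6.6   14. ] F [ 0.6 -0.3 -0.2]
scene 475 ztop 99.0 top rect [array([-80.2,   8.4]), array([38.2, 93.4]), np.float64(0.5)] low x [-101.  -62.] allx [-100.  -61.] ally [-32.  56.]
side 522 ztop 100.0 top rect [array([-82.4,   6.3]), array([96.6, 42.6]), np.float64(89.6)] low x [-104.  -64.] allx [-104.  -62.] ally [-41.  50.]
```

View pics/c3.png

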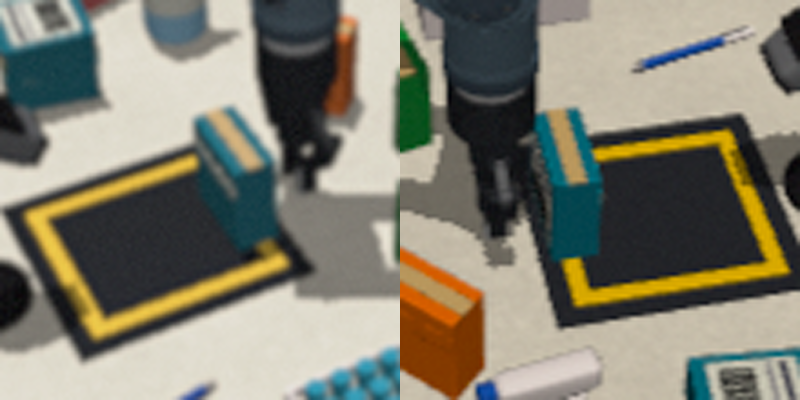

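The kit is upright, centred at (-81, +7) mm in the zone frame, with its foot at -60, so it should land from -60 to +36. Now I raise the fingers and tip it from high on the label face.

```bash
python3 -m jog '[{"delta_pos":[0,0,-40],"spin":0},{"delta_pos":[0,0,-64],"spin":0},{"delta_pos":[-12,0,-64],"spin":0},{"delta_pos":[-24,0,-64],"spin":0},{"delta_pos":[-31,0,-64],"spin":0},{"delta_pos":[-36,0,-64],"spin":0},{"delta_pos":[-41,0,-64],"spin":0},{"delta_pos":[-46,0,-64],"spin":0},{"delta_pos":[-51,0,-64],"spin":0},{"delta_pos":[-56,0,-64],"spin":0},{"delta_pos":[-61,0,-64],"spin":0},{"delta_pos":[-66,0,-64],"spin":0},{"delta_pos":[-71,0,-64],"spin":0},{"delta_pos":[-76,0,-64],"spin":0},{"delta_pos":[-80,0,-64],"spin":0},{"delta_pos":[-80,0,-64],"spin":0},{"delta_pos":[-60,0,-64],"spin":0},{"delta_pos":[-30,0,-74],"spin":0},{"delta_pos":[20,0,-110],"spin":0},{"delta_pos":[20,0,-130],"spin":0}]' 0.7
python3 k.py 4
```

```text
time_s: 9.45
eef_pos: [0.5064, -0.1454, 0.1446]
eef_rot: [-0.001, 0.087, 0.996, 0.0]
wrist_force: [0.2, -1.8, -0.8]
opening: 0.298
t 9.45 tool zf [-170.9    7.   144.6] F [ 0.2 -1.8 -0.8]
scene 328 ztop 44.0 top rect [array([-9., 12.]), array([85.1, 95.8]), np.float64(88.2)] low x [-54.  34.] allx [-56.  38.] ally [-24.  55.]
side 480 ztop 46.0 top rect [array([-9.8,  7. ]), array([97.5, 95.3]), np.float64(89.1)] low x [-58.  34.] allx [-58.  38.] ally [-41.  53.]
```

View pics/c4.png

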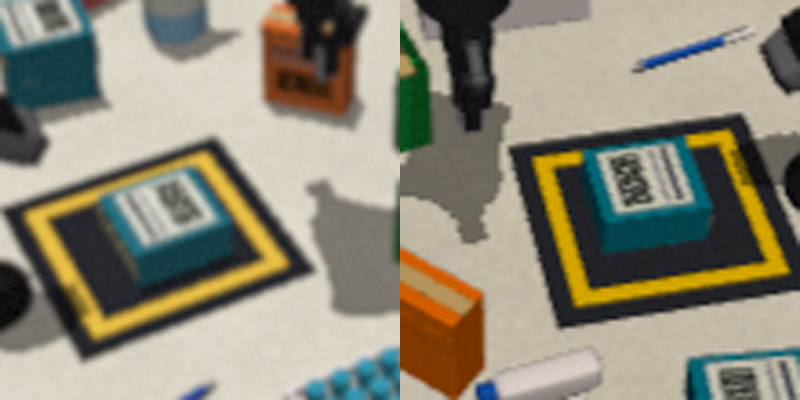

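The kit lies flat, label up, well inside the outline. I'll compare the neighbours with the first measurements, then hand in.

```bash
python3 - <<'E'
from m import *
im,W=cloud('side4'); comps('side4',(W[...,1]>-.5)&(W[...,1]<.1)&(W[...,0]>.3),W,'top',(.08,.102),40)
print(ctrl.hand_in(), ctrl.get_obs()['time_s'])
E
```

```text
side4 [219. 200.] top 293 z [0.082 0.101] c [492.5  17.8] sz [43.1 98.3] ang 3.8
side4 [202. 231.] top 343 z [0.082 0.101] c [ 397.  -101.6] sz [96.9 42.8] ang 83.2
side4 [228. 265.] top 465 z [0.081 0.1  ] c [ 429.  -262.6] sz [46.4 91.9] ang 34.3
side4 [321. 296.] top 969 z [0.08  0.089] c [ 632.  -449.2] sz [94.1 96.6] ang 74.8
side4 [266. 322.] top 147 z [0.081 0.102] c [ 461.5 -473.1] sz [30.6 70. ] ang 68.4
the job is handed in; nothing more can be done
the job is handed in; nothing more can be done
```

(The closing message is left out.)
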